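# Load the test fixture and hold the enable key

## Robot

A 6-joint arm with a two-finger parallel gripper is mounted at the origin on the work surface. World frame = base frame: x ahead of the robot, y to its left, z up, the work surface at z = 0. Lengths are in m, angles in degrees, forces in N, time in s.
With the tool pointing down it reaches from about 0.35 to 0.85 m from the base axis. Payload 8.1 kg.
Tool frame: the origin (TCP) lies at the very end of the fingers, on their centre line; the grasp point (between the pads) lies 19 mm behind it (r.tcp_to_grasp is the distance from the TCP to the grasp point, in m); z points along the fingers, y is the line along which they close (so a half turn about z gives the same grasp; the last joint's range is limited). The gripper opens to 85 mm and grips with 20 to 120 N. Pads are 22 mm wide; open, the fingers measure 114 mm over their backs; the gripper's body (76 mm by 85 mm) begins 54 mm behind the grasp point. The pads swing forward as they close: fully open they stand 13 mm farther back than shut.
Start: joints at [-68.319, 7.471, 85.268, -0, 87.261, -4.893], TCP at [0.268, -0.537, 0.231] pointing down, gripper open.
Joint ranges: [-169.43, 169.43], [-51.17, 129.36], [1.28, 143.12], [-76.62, 256.62], [0, 156.53], [-152.29, 152.29]. Speed limits (degrees/s): [136.94, 136.94, 159.86, 180, 180, 180].

## Interface

Orientations are given as [roll, pitch, yaw] about the fixed x, y, z axes, in that order (R = Rz(yaw) Ry(pitch) Rx(roll)).
In Python, from cell import r gives the robot as it stands. The module is installed in compiled form; this text tells all that it offers.
- The arm moves only by the tool step_arm, never from a script. Its argument "series" is a list of rows, each a list of 2 entries, a list of its own where there are three numbers: the shift along the world's x, y, z in mm, then the turn about the world's z in rad. A call has 1 to 12 rows; each row is the pose to reach, as a shift and turn from the pose commanded when the call began; what a row does not reach only later rows make up. A row lasts 1/10 s, in which the tool goes at most 50 mm and 8.59 degrees, less where a joint would pass 70% of its speed; a pose out of reach is approached as far as the arm can. A call with a gripper value outside its range is refused whole. "grip" is the opening, from 0 (shut) to 1 (fully open), set as the call begins (left out, the last holds). The fingers move at their own pace and stop on an object; "newtons" is the grip in N (left out, the last holds). Time passes only in rows, so rows that repeat a pose let the fingers close. It gives the time, the measured TCP pose, the force, the opening and the grip force at its end, in the units of the state.
- r.observe(): the state, without advancing time (a new reading comes with each control period).
- r.camera(name): name is "scene" or "top"; returns (picture, depth): 384x512x3 uint8, red, green, blue; 384x512 float32, m along the optical axis (not along the pixel's ray), 0 where there is no reading.
- r.get_calibration(name): a dict with "fx", "fy", "cx", "cy" (pixels), "pose" (4x4, takes a point from camera to world coordinates). Camera axes: x right, y down, z forward; pixel columns grow to the right and rows downward; lengths in m; the calibration is good to about 2 mm. A picture is of the moment at which its call begins. get_calibration takes no time and is no camera call.
- r.sign_off(): hands the job in; it is judged then, once.
The state is a dict: "time": time; "joint_pos": joint angles; "joint_velocities": joint speeds; "tau": joint torques, N m; "position": TCP position; "eef_rot": TCP orientation; "force": force on the tool from outside, world axes, zero at the start; "ft_torque": the same for the moment, N m; "grip_width": finger opening in m; "finger_force": force on a finger pad.
Only numpy, scipy, OpenCV 4.12 (cv2) and the standard library are available. Lean on these libraries where they do the work, as an engineer would, in place of code of your own. Each camera call takes 0.05 s, during which the arm holds its last target. There are 200 camera calls.

## Task

Seat the large grey power module (the block with two brass studs on top) flat and fully home in the rectangular pocket of the test fixture and let go of it. Only then press the spring-loaded enable key straight down with the fingertips to its middle position, where its top is level with the top of the brass post beside it, never pushing it through towards the bottom, and finish while still holding it pressed there. Leave the small relay, the multimeter, the solder spool and the parts bin where they are.

Things in the scene. Friction and masses are not known exactly. Their poses are not given: they have to be found in the camera images.
- module: loose grey plastic power module, a block 64 (x) x 40 (y) x 34 (z) mm, 0.10 to 0.21 kg, with two brass studs (8 mm diameter, 6 mm high, 22 mm either side of the centre along x) on its top, 40 mm high over all. Stands upright on the bench. Origin: centre of its underside; z up; x along its long side. It fits the pocket either way round (yaw or yaw + pi).
- fixture: aluminium test fixture, a fixed plate 120 (x) x 96 (y) x 20 (z) mm lying on the bench, with one rectangular pocket in the middle of its top. Origin: centre of its underside; x along its long side and along the pocket's long side; z up. Its position and yaw vary.
- pocket_floor (a point): centre of the pocket's floor, 10 mm above the bench, with a thin dark lining; axes as the fixture's. The pocket is 67 (x) x 43 (y) mm, 10 mm deep, with a 3 mm chamfer round its mouth, so that a seated module has its underside on this point and stands 24 mm (studs 30 mm) above the fixture's top face.
- key_box: fixed grey metal switch box 100 (x) x 70 (y) x 40 (z) mm on the bench, carrying the enable key and the brass post. Origin: centre of its underside; z up; the key stands at x = -15 mm and the post at x = +30 mm, both at y = 0. Its position and yaw vary.
- key_top (a point): centre of the flat top of the enable key, a round black cap of 34 mm diameter, 8 mm thick, on a stem of 20 mm diameter. It moves with the key: 66 mm above the bench when released, 54 mm in the middle position, 44 mm at the bottom.
- post_top (a point): centre of the top of the fixed brass post (10 mm diameter, 14 mm high, 45 mm from the key's axis), 54 mm above the bench: the level of the key's top in its middle position.
- key (a joint): travel of the enable key straight down, in m: 0 released, 0.012 middle position (top level with the post), 0.022 bottom. A spring pushes it back up: about 4 N at the start of the travel, 0.4 N more per mm (about 9 N in the middle, 13 N at the bottom); there is no click or stop in the middle, and it springs back when let go.
- relay: small loose grey relay without studs, 30 x 22 x 26 mm, 0.04 kg; bystander. Origin: centre of its underside.
- meter: loose orange multimeter lying flat, 90 (x) x 165 (y) x 34 (z) mm, to 43 mm high with its dial; bystander. Origin: centre of its underside.
- spool: loose solder spool standing on end, 60 mm diameter, 50 mm high; bystander. Origin: centre of its underside.
- parts_bin: loose small open red parts bin, 65 x 65 x 45 mm; bystander. Origin: centre of its underside.
Mind the look-alikes: they are no part of the job. What is shaped like the module but orange is not meant. Several things have the shape of the fixture; the one meant has the colours described above.

How it is judged (in metres and radians):
On the way:
1. the module lies flat, square and fully home in the pocket, let go by the fingers, with the key still released (z of module in the frame of pocket_floor between -0.003 and 0.002 m and horizontal distance between module and pocket_floor below 0.004 m and angle between the x axis of module and the x axis of fixture, either way round below 0.09 rad and angle between module's own z axis and vertical below 0.05 rad and contact force between the fingers and module below 0.2 N and value of joint key below 0.004 m), for 0.2 s.
At the end, for the whole second after the job is handed in: Module home in the pocket (height within 2 mm, centre 4 mm, square 0.09 rad, tilt 0.05 rad), untouched by the fingers; fingers press the key with over 2 N and hold it still at 12 mm travel within 3.5 mm through the last second; bystanders within 30 mm of their starts (z of module in the frame of pocket_floor between -0.003 and 0.002 m and horizontal distance between module and pocket_floor below 0.004 m and angle between the x axis of module and the x axis of fixture, either way round below 0.09 rad and angle between module's own z axis and vertical below 0.05 rad and contact force between the fingers and module below 0.2 N and value of joint key between 0.0085 and 0.0155 m and velocity of joint key between -0.01 and 0.01 m/s and contact force between the fingers and key_box above 2 N and distance of each of relay, meter, spool, parts_bin from where it was at the start of the episode below 0.03 m); the arm keeps its last pose, push and grip.
It fails at once if the key is pushed through towards the bottom (past 19 mm of travel) (value of joint key above 0.019 m).
It fails at once if the key is pressed (past 6 mm) while the module is not home in the pocket (value of joint key above 0.006 m and (horizontal distance between module and pocket_floor above 0.006 m or z of module in the frame of pocket_floor above 0.004 m)).
It fails at once if a bystander is moved by more than 30 mm (distance of any of relay, meter, spool, parts_bin from where it was at the start of the episode above 0.03 m).
It also fails if it takes over 50 s, if anything falls off the work surface, if the arm or the gripper's body presses on something with over 40 N, if the wrist force passes 120 N, or if a joint passes its speed limit or range.

## Working session

There is one attempt and no reset: what is moved stays moved. The work goes in short steps, Python scripts to look and compute and a tool call to move; the robot and the scene stay as the last step left them, time stands still between calls to the robot, and variables do not carry over. Pictures are saved under pics/ and viewed, at most 10 in all, crops included, and the job is handed in when it is done.

Besides the shell and the picture viewer there is one more tool, called after "Call:" as a command line: name --argument value ..., lists and objects as JSON in quotes. step_arm: Moves the arm, as the interface text tells. Its arguments: {"type":"object","properties":{"series":{"type":"array"},"grip":{"type":"number"},"newtons":{"type":"number"}},"required":["series"]}

```bash
mkdir -p pics; cat > h.py <<'E'
import numpy as np, cv2
from cell import r
def snap(n):
    p,d=r.camera(n); np.savez(f'{n}.npz',p=p,d=d); return p,d
def load(n):
    z=np.load(f'{n}.npz'); return z['p'],z['d']
def pt(n,u,v,d):
    c=r.get_calibration(n); T=np.array(c['pose'])
    q=np.array([(u-c['cx'])/c['fx']*d,(v-c['cy'])/c['fy']*d,d]); return T[:3,:3]@q+T[:3,3]
def ray(n,u,v,z):
    o=pt(n,u,v,0.); e=pt(n,u,v,1.); return o+(e-o)*(z-o[2])/(e[2]-o[2])
def cloud(n,d):
    c=r.get_calibration(n); T=np.array(c['pose']); v,u=np.indices(d.shape)
    q=np.stack([(u-c['cx'])/c['fx']*d,(v-c['cy'])/c['fy']*d,d],-1); return q@T[:3,:3].T+T[:3,3]
E
python3 - <<'E'
from h import *
for n in('top','scene'):
    p,d=snap(n); cv2.imwrite(f'pics/{n}0.png',p[:,:,::-1]); print(n,np.round(r.get_calibration(n)['pose'],3).tolist())
E
```

```text
top [[0.019, -0.986, 0.167, 0.353], [-1.0, -0.02, -0.002, 0.115], [0.005, -0.166, -0.986, 1.008], [0.0, 0.0, 0.0, 1.0]]
scene [[0.184, 0.559, -0.808, 1.41], [0.983, -0.124, 0.137, -0.046], [-0.024, -0.82, -0.572, 0.718], [0.0, 0.0, 0.0, 1.0]]
```

View pics/top0.png

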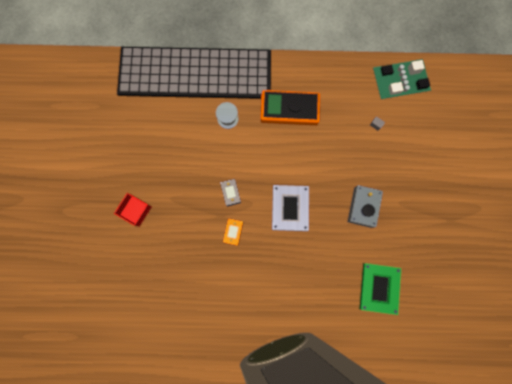

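View pics/scene0.png

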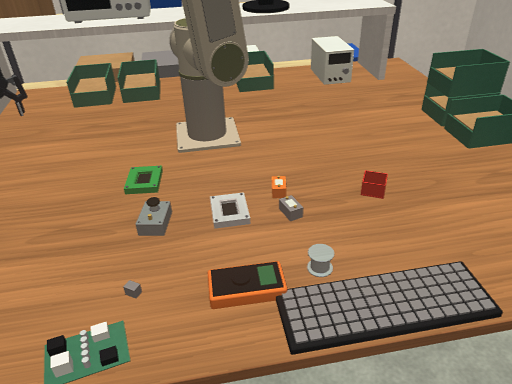

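Top view: the module candidates are grey with studs at (231,192) and orange at (233,232). The grey one fits; the orange one is excluded by its colour. The fixture candidates are aluminium at (291,208) and green at (380,288), and the aluminium one fits. The key box is at (366,206), the relay at (377,124), the spool at (227,115), the meter at (290,106) and the bin at (133,209). I'll confirm with an enlarged crop and measure.

```bash
python3 - <<'E'
from h import *
p,d=load('top'); c=cv2.resize(p[160:260,210:410,::-1],None,fx=4,fy=4,interpolation=cv2.INTER_CUBIC); cv2.imwrite('pics/crop0.png',c)
print(r.get_calibration('top')['fx'],r.get_calibration('scene')['fx'])
W=cloud('top',d)
for nm,(u0,u1,v0,v1),zl,zh in (('module',(215,245,172,212),.022,.045),('module34',(215,245,172,212),.031,.0365),('fixture',(265,318,178,240),.012,.03),('box',(342,392,178,235),.03,.046),('post/key',(342,392,178,235),.05,.08),('key',(342,392,178,235),.06,.08)):
    q=W[v0:v1,u0:u1].reshape(-1,3); q=q[(q[:,2]>zl)&(q[:,2]<zh)]
    m=cv2.minAreaRect((q[:,:2]*1000).astype(np.float32)); print(nm,len(q),np.round(np.median(q[:,2]),4),np.round(q.mean(0),4),m)
E
```

```text
369.67618199200456 428.4983496389966
module 361 0.0336 [0.5136 0.1832 0.0336] ((514.3623657226562, 183.53819274902344), (64.0352554321289, 39.62512969970703), 15.428863525390625)
module34 301 0.0336 [0.5142 0.1831 0.0335] ((514.3623657226562, 183.53819274902344), (64.0352554321289, 39.62512969970703), 15.428863525390625)
fixture 1241 0.0193 [0.4764 0.0212 0.0191] ((477.3957214355469, 21.47334098815918), (94.7960205078125, 120.5716781616211), 89.84837341308594)
box 860 0.0394 [ 0.4846 -0.1761  0.0392] ((484.107666015625, -178.0384521484375), (70.86515045166016, 100.68013763427734), 78.29544067382812)
post/key 152 0.0646 [ 0.4722 -0.1755  0.0637] ((482.6397705078125, -182.31039428710938), (32.48700714111328, 63.09822082519531), 61.335968017578125)
key 136 0.065 [ 0.469  -0.175   0.0648] ((468.89959716796875, -175.27590942382812), (32.56787872314453, 30.03069496154785), 80.28636169433594)
```

View pics/crop0.png

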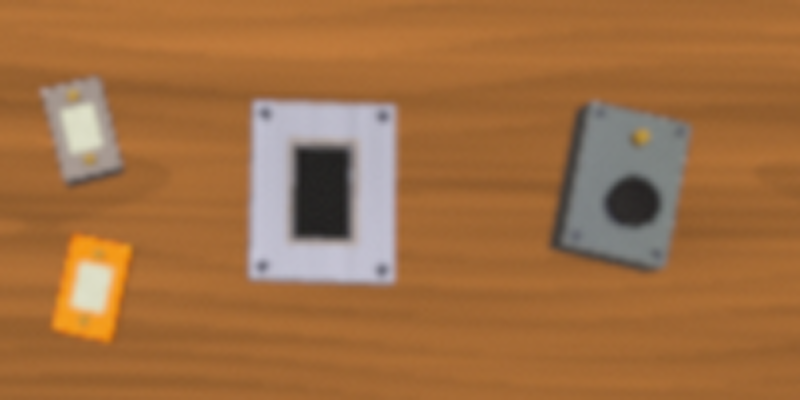

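The crop shows the grey module with two brass studs at crop (82,130), the bare aluminium fixture at (322,190) and the key box at (622,185), so the targets are confirmed. Next I'll refine the poses with colour contours.

```bash
cat > m.py <<'E'
from h import *
def rect(n,mask,z):
    cs,_=cv2.findContours(mask.astype(np.uint8),cv2.RETR_EXTERNAL,cv2.CHAIN_APPROX_NONE)
    c=max(cs,key=cv2.contourArea)[:,0]
    q=np.array([ray(n,u,v,z)[:2] for u,v in c])*1000
    return [np.round(x,1).tolist() if not np.isscalar(x) else round(x,2) for x in cv2.minAreaRect(q.astype(np.float32))]
E
python3 - <<'E'
from m import *
for n,bm,bf,bk in (('top',(215,245,172,212),(265,318,178,240),(342,392,178,235)),('scene',(270,310,190,225),(200,260,185,235),(130,180,190,240))):
    p,d=load(n); W=cloud(n,d); Z=W[...,2]
    def box(b,m):
        o=np.zeros(m.shape,bool); o[b[2]:b[3],b[0]:b[1]]=m[b[2]:b[3],b[0]:b[1]]; return o
    print(n,'mod',rect(n,box(bm,(Z>.029)&(Z<.045)),.034))
    print(' fix',rect(n,box(bf,(Z>.016)&(Z<.03)),.02))
    dark=p.max(2)<75
    print(' pocket',rect(n,box(bf,dark),.01), 'px',box(bf,dark).sum())
    k=box(bk,(Z>.061)&(Z<.08)); print(' key',rect(n,k,.066),k.sum(),W[k].mean(0))
    v,u=np.nonzero(box(bm,(p[...,0]/(p[...,2]+1.)>1.5)&(p[...,0]>90)&(Z>.03))); print(' studs',len(u),list(zip(u,v))[:14])
s=r.observe(); print(s['time'],s['position'],s['eef_rot'],s['joint_pos'],s['force'],s['grip_width'])
E
```

```text
top mod [[514.1, 183.4], [63.8, 39.6], 15.42]
 fix [[477.4, 21.7], [94.4, 120.1], 89.8]
 pocket [[477.3, 22.0], [57.8, 32.8], 0.42] px 284
 key [[469.1, -175.5], [28.4, 31.4], 1.15] 130 [ 0.46916623 -0.17540084  0.06501166]
 studs 29 [(np.int64(232), np.int64(179)), (np.int64(234), np.int64(179)), (np.int64(235), np.int64(179)), (np.int64(235), np.int64(180)), (np.int64(227), np.int64(183)), (np.int64(228), np.int64(183)), (np.int64(229), np.int64(183)), (np.int64(236), np.int64(183)), (np.int64(227), np.int64(184)), (np.int64(228), np.int64(184)), (np.int64(229), np.int64(184)), (np.int64(236), np.int64(184)), (np.int64(237), np.int64(187)), (np.int64(237), np.int64(188))]
scene mod [[517.6, 184.4], [73.4, 42.0], 16.53]
 fix [[479.3, 22.9], [96.0, 128.0], 89.43]
 pocket [[471.0, 22.7], [36.7, 51.9], 89.35] px 153
 key [[472.7, -172.7], [41.3, 30.8], 1.79] 99 [ 0.47183618 -0.17294976  0.06583259]
 studs 20 [(np.int64(276), np.int64(190)), (np.int64(296), np.int64(190)), (np.int64(279), np.int64(195)), (np.int64(286), np.int64(196)), (np.int64(287), np.int64(196)), (np.int64(286), np.int64(197)), (np.int64(287), np.int64(197)), (np.int64(288), np.int64(197)), (np.int64(286), np.int64(198)), (np.int64(287), np.int64(198)), (np.int64(294), np.int64(205)), (np.int64(295), np.int64(205)), (np.int64(296), np.int64(205)), (np.int64(294), np.int64(206))]
0.1 [ 0.26824427 -0.53613704  0.23033946] [-1.79903474e+02 -7.39924377e-03  2.65753966e+01] [-6.83187001e+01  7.51112451e+00  8.53236968e+01 -8.63796475e-04
  8.72619843e+01 -4.89406090e+00] [-0.35232512 -0.66655416  0.5116682 ] 0.08557055281407498
```

Call:
step_arm --series '[[[246,720,-60],-0.195],[[246,720,-60],-0.195],[[246,720,-60],-0.195],[[246,720,-60],-0.195],[[246,720,-60],-0.195],[[246,720,-60],-0.195],[[246,720,-60],-0.195],[[246,720,-60],-0.195],[[246,720,-60],-0.195],[[246,720,-60],-0.195],[[246,720,-60],-0.195],[[246,720,-60],-0.195]]' --grip 1

```text
time: 1.3
position: [0.4619, 0.0315, 0.1839]
eef_rot: [180.0, -0.0, 15.4]
force: [-0.0, -0.7, 0.2]
grip_width: 0.0853
finger_force: 0.0
```

Call:
step_arm --series '[[[50,145,-60],0],[[50,145,-60],0],[[50,145,-60],0],[[50,145,-60],0],[[50,145,-60],0],[[50,145,-60],0],[[50,145,-60],0]]'

```text
time: 2.0
position: [0.5121, 0.1732, 0.1249]
eef_rot: [180.0, -0.1, 15.3]
force: [0.1, 0.3, 0.6]
grip_width: 0.0852
finger_force: 0.0
```

Call:
step_arm --series '[[[2,10,-35],0],[[2,10,-70],0],[[2,10,-85],0],[[2,10,-100],0],[[2,10,-111],0],[[2,10,-111],0],[[2,10,-111],0]]'

```text
time: 2.7
position: [0.5145, 0.1844, 0.014]
eef_rot: [180.0, -0.1, 15.4]
force: [0.2, -0.7, 0.1]
grip_width: 0.0856
finger_force: 0.0
```

Call:
step_arm --series '[[[0,0,0],0],[[0,0,0],0],[[0,0,0],0],[[0,0,0],0],[[0,0,0],0],[[0,0,0],0],[[0,0,0],0],[[0,0,0],0]]' --grip 0 --newtons 40

```text
time: 3.5
position: [0.5145, 0.1847, 0.014]
eef_rot: [-180.0, -0.1, 15.4]
force: [-0.8, 1.4, 5.8]
grip_width: 0.0394
finger_force: 41.8
```

Call:
step_arm --series '[[[0,0,30],0],[[0,0,70],0],[[-12,-45,70],-0.137],[[-24,-90,70],-0.274],[[-36,-135,70],-0.274],[[-36,-163,70],-0.274],[[-36,-163,70],-0.274],[[-36,-163,70],-0.274],[[-36,-163,70],-0.274]]'

```text
time: 4.4
position: [0.4777, 0.0221, 0.0829]
eef_rot: [-180.0, 0.0, -0.3]
force: [0.1, 0.2, -0.7]
grip_width: 0.039
finger_force: 41.3
```

```bash
python3 - <<'E'
from h import *
s=r.observe(); print(s['time'],s['position'],s['eef_rot'],s['force'],s['grip_width'])
out=[]
for n,b in (('top',(255,330,165,245)),('scene',(180,280,130,240))):
    p,d=snap(n); out.append(cv2.resize(p[b[2]:b[3],b[0]:b[1],::-1],(400,400),interpolation=cv2.INTER_CUBIC))
cv2.imwrite('pics/held.png',np.hstack(out))
E
```

```text
4.4 [0.47768443 0.0221141  0.08288668] [-1.79978666e+02  2.89362217e-02 -2.75944366e-01] [ 0.0563769   0.2421787  -0.68342505] 0.03900138985614122
```

View pics/held.png

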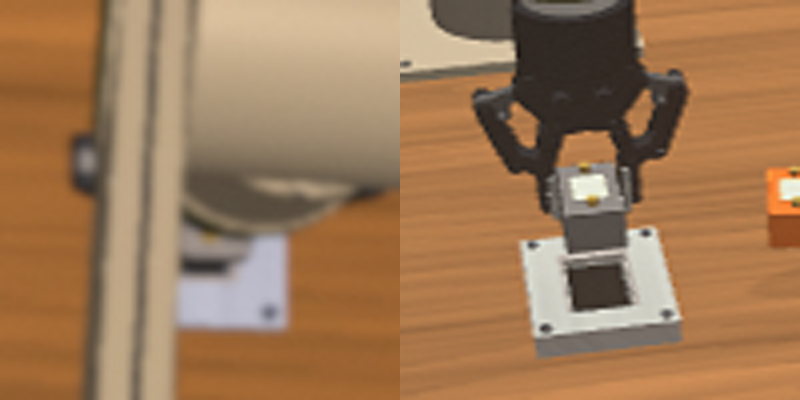

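The held view shows the module level in the fingers over the pocket: module at (590,210) and pocket at (600,287) in the right half. I'll lower it.

Call:
step_arm --series '[[[0,0,-20],0],[[0,0,-36],0],[[0,0,-43],0],[[0,0,-46],0],[[0,0,-48],0],[[0,0,-50],0],[[0,0,-50],0]]'

```text
time: 5.2
position: [0.4782, 0.0214, 0.0335]
eef_rot: [180.0, -0.0, -0.3]
force: [-0.3, 0.1, -1.7]
grip_width: 0.039
finger_force: 41.3
```

Call:
step_arm --series '[[[0,0,-1],0],[[0,0,-2],0],[[0,0,-3],0],[[0,0,-4],0],[[0,0,-4],0]]'

```text
time: 5.7
position: [0.4777, 0.0214, 0.029]
eef_rot: [-180.0, 0.0, -0.3]
force: [0.4, 0.1, -1.2]
grip_width: 0.0395
finger_force: 41.3
```

Sliding in freely.

Call:
step_arm --series '[[[0,0,-1],0],[[0,0,-2],0],[[0,0,-3],0],[[0,0,-4],0],[[0,0,-4],0]]'

```text
time: 6.2
position: [0.4777, 0.0214, 0.0249]
eef_rot: [-180.0, 0.0, -0.3]
force: [0.2, 0.5, -1.3]
grip_width: 0.0392
finger_force: 41.3
```

Call:
step_arm --series '[[[0,0,-0.5],0],[[0,0,-1],0],[[0,0,-1.5],0],[[0,0,-1.5],0]]'

```text
time: 6.6
position: [0.4778, 0.0214, 0.0239]
eef_rot: [-180.0, 0.0, -0.3]
force: [-2.4, -0.6, 4.3]
grip_width: 0.0393
finger_force: 41.9
```

On the floor: 4 N up at the expected depth. Releasing and rising.

Call:
step_arm --series '[[[0,0,0],0],[[0,0,0],0],[[0,0,0],0],[[0,0,0],0],[[0,0,0],0],[[0,0,0],0]]' --grip 1

```text
time: 7.2
position: [0.4778, 0.0214, 0.0236]
eef_rot: [180.0, -0.0, -0.3]
force: [-0.6, -0.8, 0.3]
grip_width: 0.0856
finger_force: 0.0
```

Call:
step_arm --series '[[[0,0,20],0],[[0,0,60],0],[[0,0,106],0],[[0,-50,106],0],[[0,-100,106],0],[[-4,-150,106],0],[[-8,-197,106],0],[[-8,-197,106],0],[[-8,-197,106],0]]' --grip 0

```text
time: 8.1
position: [0.4695, -0.1767, 0.1295]
eef_rot: [-180.0, 0.0, -0.5]
force: [-0.5, 0.4, -0.8]
grip_width: 0.0
finger_force: 0.0
```

```bash
python3 - <<'E'
from m import *
s=r.observe(); print(s['time'],s['position'],s['eef_rot'],s['force'],s['grip_width'])
out=[]
for n,b in (('top',(265,318,170,240)),('scene',(200,262,170,235))):
    p,d=snap(n); out.append(cv2.resize(p[b[2]:b[3],b[0]:b[1],::-1],(400,400),interpolation=cv2.INTER_CUBIC))
    W=cloud(n,d); Z=W[...,2]; o=np.zeros(Z.shape,bool); o[b[2]:b[3],b[0]:b[1]]=1
    m=o&(Z>.038)&(Z<.055); print(n,rect(n,m,.044),np.percentile(Z[m],[10,50,90]))
    q=W[o&(Z>.041)&(Z<.0465)]; A=np.c_[q[:,:2]-q[:,:2].mean(0),np.ones(len(q))]; print(' plane',np.linalg.lstsq(A,q[:,2],rcond=None)[0])
    f=o&(Z>.016)&(Z<.025); print(' fix',rect(n,f|m,.02),np.median(Z[f]))
cv2.imwrite('pics/seated.png',np.hstack(out))
E
```

```text
8.1 [ 0.46946116 -0.17669197  0.12951078] [-1.79978504e+02  9.15746460e-03 -4.70322008e-01] [-0.46054635  0.35031531 -0.79663315] 1.0133567164136127e-05
top [[477.4, 19.9], [63.6, 37.0], 0.39] [0.04144567 0.04358828 0.04622436]
 plane [ 0.00231906 -0.00891151  0.0436215 ]
 fix [[477.5, 21.7], [94.4, 119.9], 89.8] 0.019658761979414463
scene [[481.0, 21.7], [39.8, 72.3], 89.36] [0.04125116 0.04430579 0.04655512]
 plane [0.00032867 0.00814459 0.0441136 ]
 fix [[475.8, 23.0], [95.9, 130.7], 89.43] 0.020053020802466737
```

View pics/seated.png

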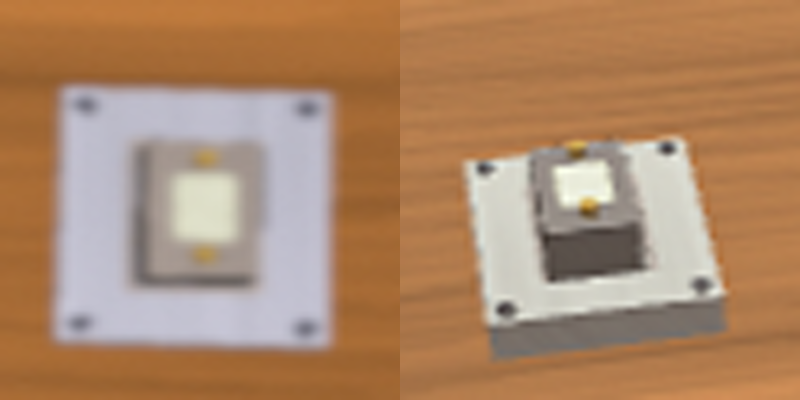

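The seated view shows the module flat and square in the pocket, with its top at 44 mm (left (205,210), right (590,215)). The fingers are shut above the key, so I'll go down to just above it.

Call:
step_arm --series '[[[0,1,-30],0],[[0,1,-50],0],[[0,1,-58],0],[[0,1,-61],0],[[0,1,-61],0],[[0,1,-61],0]]'

```text
time: 8.8
position: [0.4707, -0.1747, 0.0698]
eef_rot: [180.0, -0.1, -0.3]
force: [-0.0, -0.1, -0.3]
grip_width: -0.0004
finger_force: 0.0
```

Call:
step_arm --series '[[[0,0,-1],0],[[0,0,-2],0],[[0,0,-3],0],[[0,0,-4],0],[[0,0,-4],0],[[0,0,-4],0]]'

```text
time: 9.4
position: [0.4701, -0.1748, 0.065]
eef_rot: [180.0, -0.0, -0.3]
force: [-0.0, 0.6, 4.3]
grip_width: -0.0001
finger_force: 2.1
```

Call:
step_arm --series '[[[0,0,-1],0],[[0,0,-2],0],[[0,0,-3],0],[[0,0,-4],0],[[0,0,-5],0],[[0,0,-6],0],[[0,0,-7],0],[[0,0,-8],0],[[0,0,-8],0],[[0,0,-8],0]]'

```text
time: 10.4
position: [0.4701, -0.1748, 0.057]
eef_rot: [180.0, -0.0, -0.3]
force: [-1.2, 0.3, 7.2]
grip_width: 0.0002
finger_force: 3.5
```

Call:
step_arm --series '[[[0,0,-1],0],[[0,0,-2],0],[[0,0,-3],0],[[0,0,-3],0],[[0,0,-3],0],[[0,0,-3],0],[[0,0,-3],0],[[0,0,-3],0]]'

```text
time: 11.2
position: [0.4701, -0.1748, 0.0541]
eef_rot: [180.0, -0.0, -0.3]
force: [-2.4, 0.8, 8.9]
grip_width: -0.0004
finger_force: 4.0
```

```bash
python3 - <<'E'
from m import *
s=r.observe(); print(s['time'],s['position'],s['force'])
p,d=snap('scene'); W=cloud('scene',d)
cv2.imwrite('pics/key.png',cv2.resize(p[170:245,110:210,::-1],(800,600),interpolation=cv2.INTER_CUBIC))
E
```

```text
11.2 [ 0.47013427 -0.17480939  0.05414523] [-2.42810088  0.75724258  8.9456605 ]
```

View pics/key.png

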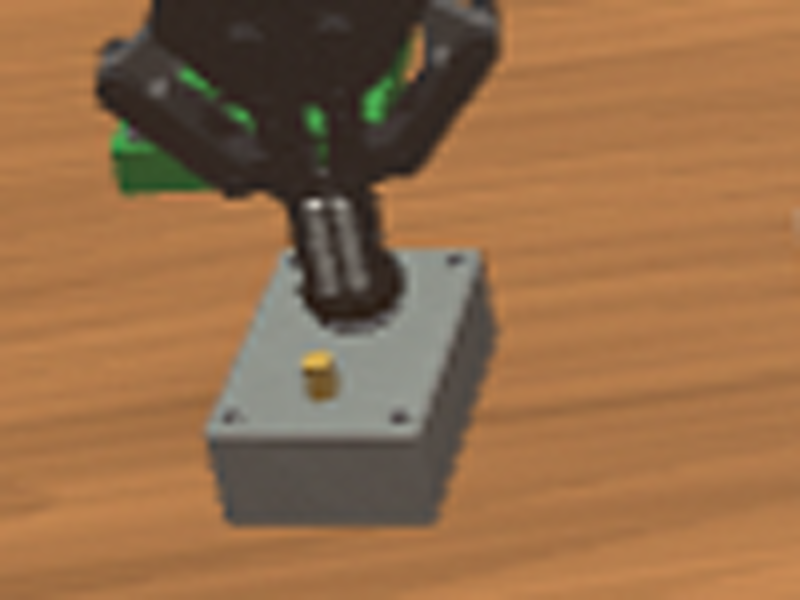

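The fingertips sit on the key cap at (350,290), with the cap low over the box near post level (post at (318,375)). The TCP at 54 mm and about 9 N both match the middle position, so I'll hand in.

```bash
python3 -c "
from cell import r
print(r.sign_off())"
```

```text
the job is handed in; nothing more can be done
None
```

I seated the module flat in the aluminium fixture's pocket and let go, then pressed the enable key to its middle position (fingertips at 54 mm, about 9 N) and handed the job in at 11.2 s with it still held; no verdict came back.

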